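Move the bag clip to the fresh carton and hold it open on the seam

TASK

Squeeze open the yellow spring clip that sits on the top seam of the old red carton, lift it off, and bring it to the newly opened blue carton. Lower it there with the jaws gaping on either side of the top seam, midway along it and well down over its edge but not touching it, and finish like that: still holding the clip squeezed wide open, because I want to press the seam flat before it bites. Leave the cartons standing where they are and disturb nothing else.

Things in the scene. Friction and masses are not known exactly. Their poses are not given: they have to be found in the camera images.
- clip: Yellow plastic spring bag clip, 40 g: two levers on a steel pin, like a wide clothes peg, clamped at the start on the red carton's seam, handles up, jaws down. This body is its -x lever; origin: middle of the pin. y runs along the pin, the jaws (50 mm) and the seam; at the start z is up and x is the direction across the seam in which handles and jaws open.
- clip_handle (a point): Top of the outer face of the +x handle, at mid width; moves with the other lever. Each lever has a paddle 28 mm wide along y, 38 mm long. At the start they flare up, 51 mm over the outer faces at their top, 30 mm above the pin. Fully open they stand parallel, 22 mm over the outer faces, up to 38 mm above the pin. Keep closed fingertips 5 mm above the pin, clear of the jaws.
- clip_lever (a joint): Opening angle between the two levers, rad: about 0 clamped on a seam, -0.08 shut on nothing, 0.84 fully open (stop; each lever then turned 0.42 about the pin, so clip is tilted by that about its y). Squeezing the handles together along x opens the jaws against the spring: about 6 N at first, 10 to 16 N at the end.
- clip_tip_a (a point): Inner lower edge of the -x jaw at mid length, 30 mm below the pin when clamped. Fully open the two tips gape 29 mm and lie 26 mm below the pin; the narrowest free width for the seam, at the jaws' upper edge, is then 19 mm.
- clip_tip_b (a point): Inner lower edge of the +x jaw at mid length; moves with the other lever.
- old_carton: Old red half-litre gable-top carton (red wrap and red roof, white walls and seam), nearly empty, 0.2 kg, loose; it carries the clip at the start. 70 x 70 mm, walls 105 mm high, roof rising to 130 mm, then an upright seam (paperboard fin) 5 mm thick along x, 70 mm long along y, up to 152 mm. Origin: centre of the underside, z up.
- old_carton_seam (a point): Middle of the top edge of the red carton's seam, 152 mm above its underside; axes of the carton (x across the seam, y along it). The clip's pin starts 10 mm above it.
- new_carton: Newly opened blue carton (blue wrap and blue roof, white seam), full, about 0.55 kg, loose, same shape and axes as the red one.
- new_carton_seam (a point): Middle of the top edge of the blue carton's seam, 152 mm above its underside; axes of the carton (x across the 5 mm seam, y along its 70 mm). The seam is 22 mm high, the roof slopes away below it on both sides.
- sealed_carton: Green carton of the same shape, unopened; a bystander. Origin: centre of the underside.
- mug: Small dark blue mug, 53 mm high, a bystander. Origin: centre of the underside.
- glass: Small clear glass, 51 mm across, 58 mm high, a bystander. Origin: centre of the underside.
- spice_jar: Spice jar with black cap and green label, 44 mm across, 96 mm high, a bystander. Origin: centre of the underside.
- salt_mill: Clear salt shaker with grey top, 44 mm across, 90 mm high, a bystander. Origin: centre of the underside.
There are look-alikes about, which are no part of the job. What is shaped like the clip but purple or turquoise is not meant.

How it is judged:
By the outcome, as a careful person would: the job done as asked, in the order asked, and still so for the second after the job is handed in, while the arm keeps its last pose, push and grip.
It also fails if it takes over 38 s, if anything falls off the work surface, if the arm or the gripper's body presses on something with over 40 N, if the wrist force passes 120 N, or if a joint passes its speed limit or range.

ROBOT

A 6-joint arm with a two-finger parallel gripper is mounted at the origin on a cart in front of the work surface, level with it; the furniture and walls round the work are solid. World frame = base frame: x ahead of the robot, y to its left, z up, the work surface at z = 0. Lengths are in m, angles in rad, forces in N, time in s.
With the tool pointing down it reaches from about 0.25 to 0.725 m from the base axis. Payload 4 kg.
Tool frame: the origin (TCP) lies midway between the tips of the shut fingers; the grasp point (between the pads) lies 19 mm behind it; z points along the fingers, y is the line along which they close (so a half turn about z gives the same grasp; the last joint's range is limited). The gripper opens to 85 mm and grips with 20 to 120 N. Pads are 22 mm wide; open, the fingers measure 114 mm over their backs; the gripper's body (76 mm by 85 mm) begins 54 mm behind the grasp point. The pads swing forward as they close: fully open they stand 13 mm farther back than shut.
Start: joints at [-1.125, 0.241, 0.005, 1.335, 0, 1.571], TCP at [0.216, -0.451, 0.231] pointing down, gripper open.
Joint ranges: [-2.72, 2.72], [-1.05, 1.87], [-1.09, 1.28], [-1.99, 2.15], [-1.42, 1.44], [-3.14, 3.14]. Speed limits (rad/s): [2.79, 2.79, 3.14, 3.14, 3.14, 3.14].

INTERFACE

Orientations are given as a unit quaternion [x, y, z, w].
In Python, from workcell import get_obs, imaging, workorder gives the robot as it stands.
- The arm moves only by the shell command python3 -m jog 'ROWS'. ROWS is a JSON list of rows, 1 to 10 of them, each of 7 numbers: a rotation vector rx, ry, rz in rad, then dx, dy, dz in m, then the finger opening in m; each row is the pose to reach, as a shift and turn from the pose commanded when the command began, along the tool's axes at that moment; what a row does not reach only later rows make up. A row lasts 1/8 s, in which the tool goes at most 0.0625 m and 0.188 rad, less where a joint would pass 70% of its speed; a pose out of reach is approached as far as the arm can. The fingers move at their own pace and stop on an object; the grip force is fixed at half the most. Time passes only in rows, so rows that do not move let the fingers close. It prints the time, the measured TCP pose, the force, the opening and the grip force at its end.
- get_obs(): the state, without advancing time (a new reading comes with each control period).
- imaging.camera(name): name is "scene" or "top"; returns (picture, depth): 400x640x3 uint8, red, green, blue; 400x640 float32, m along the optical axis (not along the pixel's ray), 0 where there is no reading.
- imaging.calibration(name): a dict with "mtx" (3x3 intrinsics, pixels), "k1" (the pictures are not rectified: a ray, as slopes to the right and down, at radius r is drawn at 1 + k1 r^2 times it, then the intrinsics apply), "R" (3x3) and "t" (3): a world point X has camera coordinates R X + t. Camera axes: x right, y down, z forward; pixel columns grow to the right and rows downward; lengths in m; the calibration is good to about 2 mm. A picture is of the moment at which its call begins. calibration takes no time and is no camera call.
- workorder.job_done(): hands the job in; it is judged then, once.
The state is a dict: "clock": time; "joint_pos": joint angles; "joint_vel": joint speeds; "tau": joint torques, N m; "eef_pos": TCP position; "tool_rot": TCP orientation; "ft_force": force on the tool from outside, world axes, zero at the start; "ft_torque": the same for the moment, N m; "grip_width": finger opening in m; "grasp_force": force on a finger pad.
Only numpy, scipy, OpenCV 4.12 (cv2) and the standard library are available. Lean on these libraries where they do the work, as an engineer would, in place of code of your own. Each camera call takes 0.05 s, during which the arm holds its last target. There are 200 camera calls.

## Working session

There is one attempt and no reset: what is moved stays moved. The work goes in short steps, Python scripts to look and compute and a shell command to move; the robot and the scene stay as the last step left them, time stands still between calls to the robot, and variables do not carry over. Pictures are saved under pics/ and viewed, at most 10 in all, crops included, and the job is handed in when it is done.

```bash
mkdir -p pics
cat > h.py <<'E'
import numpy as np, cv2
from workcell import get_obs, imaging, workorder
def cam(n):
    p,d=imaging.camera(n); return p,d,imaging.calibration(n)
def pts(d,c):
    v,u=np.mgrid[0:d.shape[0],0:d.shape[1]]
    K=np.array(c["mtx"]);k=c["k1"]
    a=cv2.undistortPoints(np.stack([u,v],-1).reshape(-1,1,2).astype(float),K,np.array([k,0,0,0.])).reshape(d.shape+(2,))
    X=np.dstack([a[...,0]*d,a[...,1]*d,d])
    return (X-np.array(c["t"]).ravel())@np.array(c["R"])
E
python3 - <<'E'
from h import *
for n in("scene","top"):
    p,d,c=cam(n); cv2.imwrite(f"pics/{n}0.png",p[...,::-1]); np.savez(f"{n}0.npz",p=p,d=d)
    print(n,{k:np.round(v,4).tolist() for k,v in c.items()},(d==0).mean())
o=get_obs();print(o)
E
```

```text
scene {'mtx': [[388.1737, 0.0, 319.7886], [0.0, 388.1737, 203.5364], [0.0, 0.0, 1.0]], 'k1': -0.0695, 'R': [[0.688, -0.7256, -0.0157], [-0.3528, -0.3155, -0.8809], [0.6342, 0.6116, -0.473]], 't': [-0.4335, 0.3094, 0.9956]} 0.00395703125
top {'mtx': [[414.7275, 0.0, 320.3197], [0.0, 414.7275, 202.5673], [0.0, 0.0, 1.0]], 'k1': 0.012, 'R': [[0.0247, -0.9997, -0.007], [-0.998, -0.0243, -0.059], [0.0588, 0.0084, -0.9982]], 't': [-0.0534, 0.5701, 1.104]} 0.0041015625
{'clock': 0.1, 'joint_pos': array([-1.12498504e+00,  2.41341789e-01,  3.87307768e-03,  1.33522544e+00,
        2.47792698e-05,  1.57082449e+00]), 'joint_vel': array([ 0.00049972, -0.00173335,  0.00273396, -0.00026993, -0.00080425,
        0.0006915 ]), 'tau': array([ 5.77100036e-04, -3.73138404e+01,  2.53009236e+01,  1.08672091e-02,
        5.58488875e-05, -7.83970563e-06]), 'eef_pos': array([ 0.21535637, -0.45061379,  0.23050532]), 'tool_rot': array([ 9.75261910e-01,  2.21050463e-01, -1.97700043e-04, -9.28169114e-04]), 'ft_force': array([-0.25973106,  0.0257762 ,  0.37753382]), 'ft_torque': array([ 0.0479758 ,  0.00857503, -0.03769813]), 'grasp_force': 0.0, 'grip_width': 0.08575350014316052}
```

View pics/scene0.png

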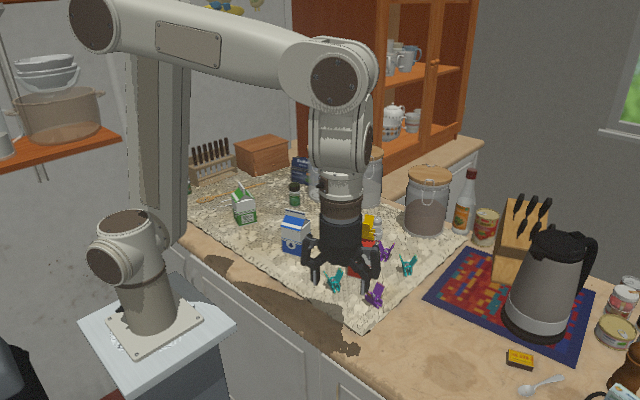

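View pics/top0.png

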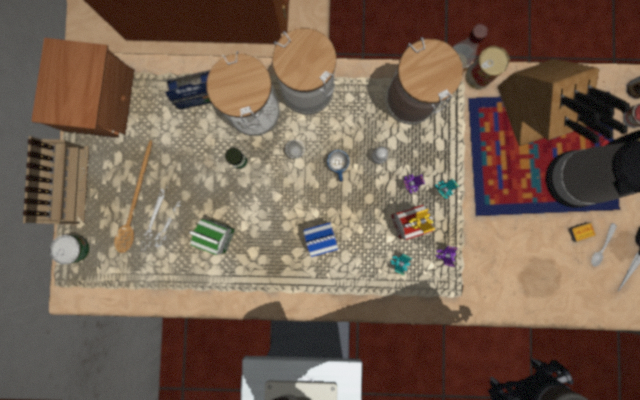

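The scene view shows the red carton with the yellow clip partly behind the gripper, at about (368,228). The top view shows the clip at (417,222) on the red carton, and the blue carton at (320,238). Purple and turquoise decoys surround the red carton.

Run:
```python
from h import *
z=np.load("top0.npz");p,d=z["p"],z["d"];c=imaging.calibration("top");X=pts(d,c)
hsv=cv2.cvtColor(p,cv2.COLOR_RGB2HSV)
win=np.zeros(d.shape,bool);win[190:250,385:450]=1
def fit(m,name):
    q=X[m];r=cv2.minAreaRect((q[:,:2]*1000).astype(np.float32))
    print(name,m.sum(),"mean",q.mean(0).round(4),"med",np.median(q,0).round(4),"z",q[:,2].min().round(3),q[:,2].max().round(3),"rect mm",np.round(r[0],1),np.round(r[1],1),round(r[2],1))
Y=(hsv[...,0]>20)&(hsv[...,0]<34)&(hsv[...,1]>150)&(hsv[...,2]>110)&win
fit(Y,"yellow")
for lo in(.165,.175,.18): fit(Y&(X[...,2]>lo),f"y>{lo}")
R=((hsv[...,0]<8)|(hsv[...,0]>172))&(hsv[...,1]>120)&win&(X[...,2]>.095); fit(R,"redroof")
fit((X[...,2]>.095)&win,"red all>95")
w2=np.zeros(d.shape,bool);w2[205:270,290:350]=1
fit((X[...,2]>.1)&w2,"blue all>100")
fit((X[...,2]>.14)&w2,"blue seam")
w3=np.zeros(d.shape,bool);w3[205:270,180:245]=1
fit((X[...,2]>.14)&w3,"green seam")
a=np.hstack([p[185:275,285:365],p[185:275,380:460]]);b=np.zeros_like(a)
cv2.imwrite("pics/c0.png",cv2.resize(a,None,fx=5,fy=5,interpolation=cv2.INTER_CUBIC)[...,::-1])
ys,xs=np.where(Y)
np.set_printoptions(linewidth=250)
print((X[205:240:2,395:440:2,2]*1000).astype(int))
print((X[220:258:2,300:342:2,2]*1000).astype(int))
```

```text
yellow 247 mean [ 0.5257 -0.277   0.1789] med [ 0.5256 -0.2793  0.1688] z 0.124 1.135 rect mm [ 506.2 -177.8] [ 49.4 253.2] 11.4
y>0.165 164 mean [ 0.5254 -0.277   0.1908] med [ 0.5226 -0.2803  0.1791] z 0.165 1.135 rect mm [ 505.5 -174.4] [ 49.4 246.4] 11.4
y>0.175 96 mean [ 0.5254 -0.2751  0.2064] med [ 0.5139 -0.2803  0.1877] z 0.176 1.135 rect mm [ 505.3 -173.5] [ 49.4 244.5] 11.4
y>0.18 80 mean [ 0.5256 -0.274   0.2123] med [ 0.5139 -0.2799  0.1885] z 0.18 1.135 rect mm [ 505.3 -173.5] [ 49.4 244.5] 11.4
redroof 131 mean [ 0.5204 -0.2546  0.12  ] med [ 0.5226 -0.2531  0.1204] z 0.104 0.129 rect mm [ 529.  -265.1] [55.2 55.6] 18.8
red all>95 889 mean [ 0.5236 -0.2645  0.155 ] med [ 0.5233 -0.2678  0.1243] z 0.095 1.135 rect mm [ 501.2 -184.3] [ 74.7 260.6] 14.2
blue all>100 826 mean [ 0.476  -0.0428  0.135 ] med [ 0.4766 -0.0435  0.1186] z 0.101 1.135 rect mm [475.2 -43. ] [69.9 70. ] 17.1
blue seam 81 mean [ 0.4798 -0.0438  0.2966] med [ 0.4772 -0.0488  0.1513] z 0.146 1.135 rect mm [486.8 -38.9] [29.5 68.7] 17.5
green seam 109 mean [0.4819 0.1684 0.3762] med [0.4794 0.2225 0.15
[... 3534 characters left out ...]
  123  121  123  118  121  118  115  113    4    6]
 [  -1    3    7    1  125  123  124  123  124  121  117  119  121  117  111  113  111  111  111    3 1135]
 [   7   10    3    5  125  123  118  118  118  117  116  118  110  112  111  111  108  107  104    2    4]
 [  11    8    0    1    5  115  116  118  116  110  111  114  112  109  109  108  106 1135    5    5    0]
 [   3    2    4    4    3  113  113  111  112  109  108  107  106  109    5    1    1    4    7    2    9]
 [   2   -1   11    7    2  109  111  110  107  105  105    0   -1    6    2    2   -1    6    5    5    4]
 [   5    4    6   11   12    9  103   14   10    5    3    9    7    9    5    6    4    5    4    6    0]]
```

View pics/c0.png

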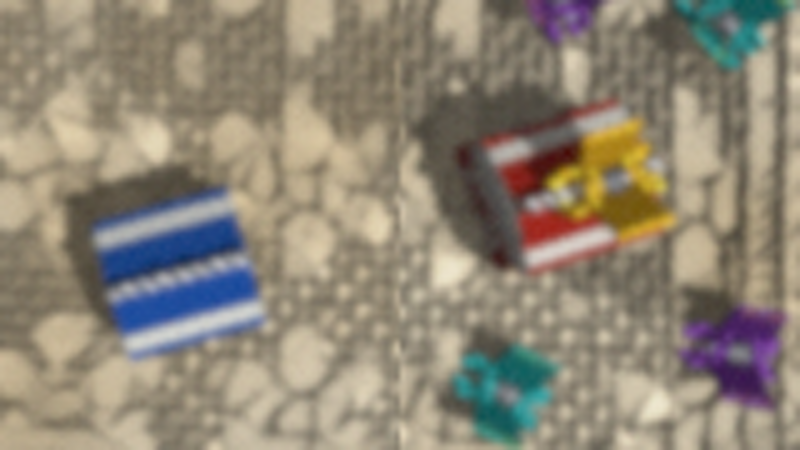

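The crop shows the blue seam from left (107,295) to right (240,262), and the clip on the right-hand end of the red seam with its jaw ends at about (555,195) and (655,165). I'll refine these fits with outliers removed.

```bash
cat >> h.py <<'E'
from scipy.spatial.transform import Rotation as Ro
def rect(q,name):
    r=cv2.minAreaRect((q[:,:2]*1000).astype(np.float32))
    print(name,len(q),"mean",(q.mean(0)*1000).round(1),"rect",np.round(r[0],1),np.round(r[1],1),round(r[2],1))
def axis(q,name):
    m=q[:,:2].mean(0);w,V=np.linalg.eigh(np.cov((q[:,:2]-m).T)); v=V[:,1]
    s=(q[:,:2]-m)@v;mid=m+v*(s.max()+s.min())/2
    print(name,len(q),"mean",(m*1000).round(1),"midextent",(mid*1000).round(1),"len",(np.ptp(s)*1000).round(1),"dir deg",np.degrees(np.arctan2(v[1],v[0])).round(1)%180)
def box(r0,r1,c0,c1,shape=(400,640)):
    w=np.zeros(shape,bool);w[r0:r1,c0:c1]=1;return w
E
python3 - <<'E'
from h import *
z=np.load("top0.npz");p,d=z["p"],z["d"];c=imaging.calibration("top");X=pts(d,c);Z=X[...,2]
hsv=cv2.cvtColor(p,cv2.COLOR_RGB2HSV);ok=Z<.22
w=box(190,250,385,450)&ok; Y=(hsv[...,0]>20)&(hsv[...,0]<34)&(hsv[...,1]>150)&(hsv[...,2]>110)&w
rect(X[Y&(Z>.172)],"handles");rect(X[w&(Z>.172)],"handles all");rect(X[w&(Z>.184)],"tops");rect(X[w&(Z>.155)],"clip all")
rect(X[w&(Z>.1)],"red top")
w=box(205,270,290,350)&ok; rect(X[w&(Z>.1)],"blue top");axis(X[w&(Z>.142)],"blue seam")
# red clip: coords in rotated frame
t=np.radians(17)
o=get_obs();T=Ro.from_quat(o["tool_rot"]).as_matrix();print(T.round(3))
w=box(190,250,385,450)&ok
for lo,hi in((.184,.2),(.16,.17),(.145,.155),):
    q=X[w&(Z>lo)&(Z<hi)]
    a=q[:,0]*np.cos(t)+q[:,1]*np.sin(t);b=-q[:,0]*np.sin(t)+q[:,1]*np.cos(t)
    print(lo,len(q),np.percentile(a*1000,[0,5,50,95,100]).round(1),np.percentile(b*1000,[0,5,50,95,100]).round(1))
E
```

```text
handles 109 mean [ 525.6 -280.1  184.8] rect [ 526.  -278.5] [48.3 25.5] 18.4
handles all 140 mean [ 524.7 -280.3  185.2] rect [ 526.4 -280. ] [49.2 27.9] 20.3
tops 83 mean [ 525.4 -279.7  190.5] rect [ 526.4 -279.7] [49.2 27.4] 19.5
clip all 291 mean [ 525.2 -279.6  174.1] rect [ 526.4 -279.8] [49.2 45.1] 19.5
red top 863 mean [ 524.1 -268.7  137.5] rect [ 524.2 -274.1] [69.5 70.9] 19.8
blue top 814 mean [475.6 -42.7 120.3] rect [475.2 -43. ] [69.9 70. ] 17.1
blue seam 69 mean [475.4 -42.9] midextent [475.3 -42.5] len 68.7 dir deg 107.1
[[ 0.902  0.431 -0.001]
 [ 0.431 -0.902  0.002]
 [ 0.    -0.002 -1.   ]]
0.184 83 [396.6 397.4 404.1 445.5 446.5] [-434.7 -433.3 -420.4 -408.6 -406.9]
0.16 106 [408.8 411.2 420.9 431.8 433.7] [-437.8 -435.  -421.4 -408.2 -406.2]
0.145 47 [411.9 414.  420.6 426.  431.6] [-448.8 -447.5 -401.8 -382.7 -380.9]
```

```bash
python3 -m jog '[[0,0,-0.18,0.04,-0.002,0,0.085],[0,0,-0.36,0.09,-0.005,0,0.085],[0,0,-0.54,0.14,-0.008,0,0.085],[0,0,-0.72,0.19,-0.011,0,0.085],[0,0,-0.90,0.24,-0.014,0,0.085],[0,0,-1.08,0.29,-0.016,0,0.085],[0,0,-1.26,0.33,-0.018,0,0.085],[0,0,-1.44,0.354,-0.02,0,0.085],[0,0,-1.466,0.354,-0.02,0,0.085],[0,0,-1.466,0.354,-0.02,0,0.085]]'
cat > rel.py <<'E'
from h import *
import sys
x,y,z,yaw=map(float,sys.argv[1:])
o=get_obs();T=Ro.from_quat(o["tool_rot"]).as_matrix()
print("tool y deg",np.degrees(np.arctan2(T[1,1],T[0,1])).round(2),"tilt",T[:2,2].round(4),"pos",o["eef_pos"].round(4),"clock",o["clock"],"grip",o["grip_width"],o["grasp_force"])
a=np.radians(yaw);G=np.c_[[np.sin(a),-np.cos(a),0],[np.cos(a),np.sin(a),0],[0,0,-1]]
print("rows",Ro.from_matrix(T.T@G).as_rotvec().round(4),(T.T@(np.array([x,y,z])-o["eef_pos"])).round(4))
E
python3 rel.py .5264 -.2797 .167 19.5
```

```text
clock: 1.35
eef_pos: [0.5256, -0.2806, 0.2308]
tool_rot: [0.578, 0.816, -0.0, -0.001]
ft_force: [-0.3, 0.3, -0.9]
grip_width: 0.0851
grasp_force: 0.0
tool y deg 19.43 tilt [-0.0014  0.0003] pos [ 0.5256 -0.2806  0.2308] clock 1.35 grip 0.08508842998093785 0.0Traceback (most recent call last):
  File "rel.py", line 7, in <module>
    print("rows",Ro.from_matrix(T.T@G).as_rotvec().round(4),(T.T@(np.array([x,y,z])-o["eef_pos"])).round(4))
                 ~~~~~~~~~~~~~~^^^^^^^
  File "scipy/spatial/transform/_rotation.pyx", line 1143, in scipy.spatial.transform._rotation.Rotation.from_matrix
ValueError: Non-positive determinant (left-handed or null coordinate frame) in rotation matrix 0: [[-9.99998916e-01  1.28313215e-03 -7.22521075e-04]
 [ 1.28222085e-03  9.99998384e-01  1.26032973e-03]
 [-7.24137077e-04 -1.25940193e-03  9.99998945e-01]].
```

```bash
sed -i 's/\[np.sin(a),-np.cos(a),0\]/[-np.sin(a),np.cos(a),0]/' rel.py; python3 rel.py .5264 -.2797 .170 19.5
python3 - <<'E'
from h import *
p,d,c=cam("scene");X=pts(d,c);np.savez("scene1.npz",p=p,d=d)
hsv=cv2.cvtColor(p,cv2.COLOR_RGB2HSV)
Y=(hsv[...,0]>20)&(hsv[...,0]<34)&(hsv[...,1]>150)&(hsv[...,2]>90)&(np.linalg.norm(X-[.526,-.28,.17],axis=2)<.05)
print(Y.sum()); v,u=np.where(Y);print(u.min(),u.max(),v.min(),v.max())
rect(X[Y],"y")
q=X[Y&(X[...,2]>.18)]; rect(q,"tops") if len(q)>3 else 0
cv2.imwrite("pics/s1.png",cv2.resize(p[150:300,280:440],None,fx=4,fy=4,interpolation=cv2.INTER_CUBIC)[...,::-1])
E
```

```text
tool y deg 19.43 tilt [-0.0014  0.0003] pos [ 0.5256 -0.2806  0.2308] clock 1.35 grip 0.08508842998093785 0.0
rows [-0.0013 -0.0007 -0.0013] [0.0006 0.0011 0.0608]
292
357 374 214 239
y 292 mean [ 524.2 -283.1  166.1] rect [ 525.5 -283.7] [52.5 42.7] 1.9
tops 84 mean [ 529.  -279.8  187.6] rect [ 525.3 -281.5] [50.6 25. ] 19.9
```

View pics/s1.png

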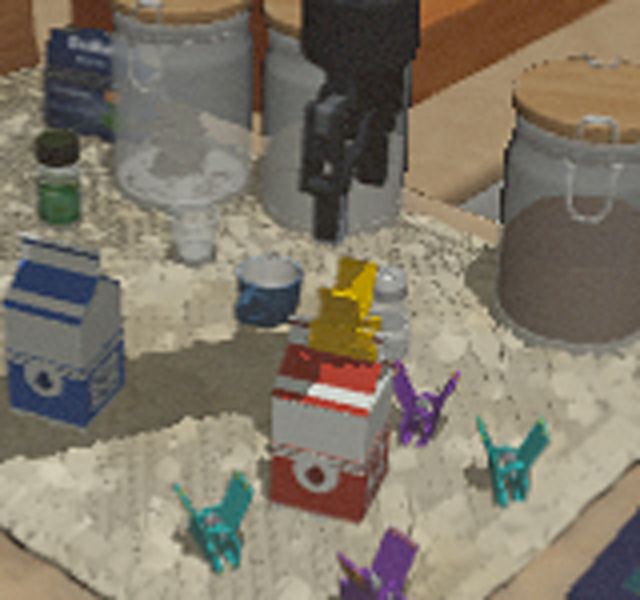

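The view shows the clip at about (345,310) in the 4x crop, with the open gripper above it and nothing in the way. The two cameras agree on the clip within 2 mm, so I'll descend.

```bash
python3 -m jog '[[0,0,0,0,0,0.03,0.085],[0,0,0,0,0,0.055,0.085],[0,0,0,0,0,0.063,0.085],[0,0,0,0,0,0.063,0.085],[0,0,0,0,0,0.063,0.06],[0,0,0,0,0,0.063,0.05]]'; python3 -m jog '[[0,0,0,0,0,0,0.045],[0,0,0,0,0,0,0.04],[0,0,0,0,0,0,0.035]]'
```

```text
clock: 2.15
eef_pos: [0.527, -0.2809, 0.1696]
tool_rot: [0.577, 0.817, 0.0, 0.001]
ft_force: [0.8, 1.3, -0.0]
grip_width: 0.0514
grasp_force: 0.5
clock: 2.52
eef_pos: [0.5266, -0.2805, 0.1686]
tool_rot: [0.577, 0.817, 0.0, 0.0]
ft_force: [0.6, -0.4, 2.0]
grip_width: 0.035
grasp_force: 8.2
```

```bash
python3 -m jog '[[0,0,0,0,0,0,0.03],[0,0,0,0,0,0,0.026],[0,0,0,0,0,0,0.02],[0,0,0,0,0,0,0.015],[0,0,0,0,0,0,0.01],[0,0,0,0,0,0,0.01]]'
python3 - <<'E'
from h import *
p,d,c=cam("scene")
cv2.imwrite("pics/s2.png",cv2.resize(p[190:290,330:430],None,fx=6,fy=6,interpolation=cv2.INTER_CUBIC)[...,::-1])
E
```

```text
clock: 3.28
eef_pos: [0.5264, -0.2804, 0.1683]
tool_rot: [0.577, 0.817, 0.0, 0.0]
ft_force: [-0.2, 0.6, -0.4]
grip_width: 0.0196
grasp_force: 63.1
```

View pics/s2.png

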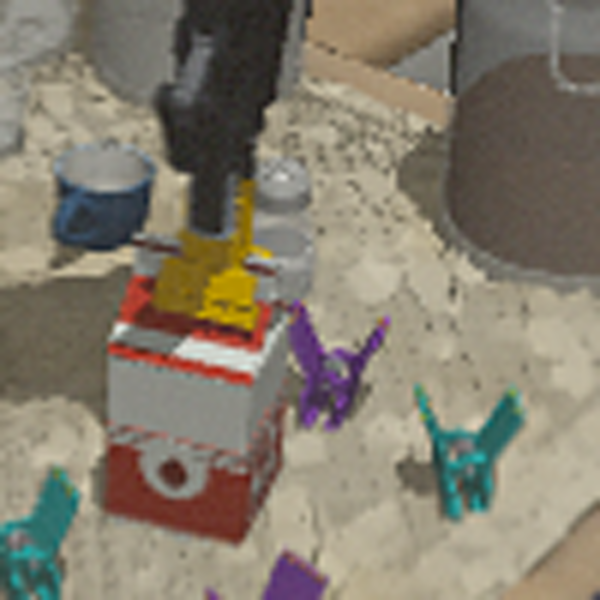

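The jaws now gape at about (210,290), either side of the red seam, and the carton hasn't moved. Lifting straight up.

```bash
python3 -m jog '[[0,0,0,0,0,-0.005,0.01],[0,0,0,0,0,-0.012,0.01],[0,0,0,0,0,-0.022,0.01],[0,0,0,0,0,-0.035,0.01],[0,0,0,0,0,-0.05,0.01],[0,0,0,0,0,-0.065,0.01],[0,0,0,0,0,-0.07,0.01],[0,0,0,0,0,-0.07,0.01]]'
python3 rel.py .4753 -.0427 .235 17.1
python3 - <<'E'
from h import *
p,d,c=cam("scene");X=pts(d,c);o=get_obs()
hsv=cv2.cvtColor(p,cv2.COLOR_RGB2HSV)
Y=(hsv[...,0]>20)&(hsv[...,0]<34)&(hsv[...,1]>150)&(hsv[...,2]>70)&(np.linalg.norm(X-o["eef_pos"],axis=2)<.06)
q=X[Y];print(len(q));T=Ro.from_quat(o["tool_rot"]).as_matrix();l=(q-o["eef_pos"])@T*1000
print("tool frame pct",np.percentile(l,[0,3,50,97,100],axis=0).round(1))
cv2.imwrite("pics/s3.png",cv2.resize(p[170:270,330:430],None,fx=6,fy=6,interpolation=cv2.INTER_CUBIC)[...,::-1])
E
```

```text
clock: 4.32
eef_pos: [0.5266, -0.2806, 0.2388]
tool_rot: [0.577, 0.817, 0.0, 0.0]
ft_force: [-0.4, -0.3, -0.5]
grip_width: 0.0198
grasp_force: 63.1
tool y deg 19.54 tilt [ 0.0008 -0.0004] pos [ 0.5266 -0.2806  0.2388] clock 4.325 grip 0.019801972346066513 63.13991904258728
rows [0.0007 0.0007 0.0426] [0.2413 0.0312 0.0037]
263
tool frame pct [[-24.  -21.  -20.1]
 [-21.8 -20.3 -14.1]
 [ -5.9 -13.5  22.5]
 [ 20.   13.2  40. ]
 [ 23.3  17.3  41.2]]
```

View pics/s3.png

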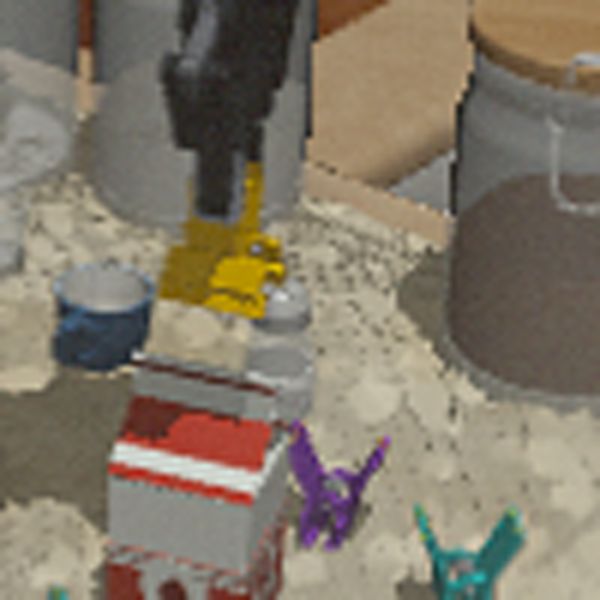

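The clip is held upright and open below the fingers at about (225,260), clear of the red carton, which is still standing. Moving over to the blue carton.

```bash
python3 -m jog '[[0,0,0.01,0.02,0.003,0,0.01],[0,0,0.02,0.055,0.007,0,0.01],[0,0,0.03,0.1,0.013,0,0.01],[0,0,0.043,0.145,0.019,0,0.01],[0,0,0.043,0.19,0.025,0,0.01],[0,0,0.043,0.225,0.029,0,0.01],[0,0,0.043,0.241,0.031,0,0.01],[0,0,0.043,0.241,0.031,0,0.01],[0,0,0.043,0.241,0.031,0,0.01]]'
cat > m.py <<'E'
from h import *
import sys
p,d,c=cam("scene");X=pts(d,c);o=get_obs()
hsv=cv2.cvtColor(p,cv2.COLOR_RGB2HSV);e=o["eef_pos"]
Y=(hsv[...,0]>20)&(hsv[...,0]<34)&(hsv[...,1]>150)&(hsv[...,2]>70)&(np.linalg.norm(X-e,axis=2)<.06)
q=X[Y];T=Ro.from_quat(o["tool_rot"]).as_matrix();l=(q-e)@T*1000
print(len(q),"clip tool frame pct\n",np.percentile(l,[0,3,50,97,100],axis=0).round(1))
print("jaws",np.percentile(l[l[:,2]>25],[0,3,50,97,100],axis=0).round(1))
W=(hsv[...,1]<60)&(hsv[...,2]>90)&(X[...,2]>.136)&(X[...,2]<.16)&(np.linalg.norm(X[...,:2]-[.4753,-.0427],axis=2)<.045)
s=X[W];axis(s,"seam");print("seam z",np.percentile(s[:,2],[2,50,98]).round(4));l=(s-e)@T*1000
print("seam tool frame",np.percentile(l,[0,3,50,97,100],axis=0).round(1))
v,u=np.where(Y);r,k=int(v.mean()),int(u.mean())
cv2.imwrite("pics/"+sys.argv[1],cv2.resize(p[r-40:r+60,k-50:k+50],None,fx=6,fy=6,interpolation=cv2.INTER_CUBIC)[...,::-1])
E
python3 rel.py .4753 -.0427 .235 17.1; python3 m.py s4.png
```

```text
clock: 5.5
eef_pos: [0.4753, -0.0438, 0.2381]
tool_rot: [0.595, 0.804, -0.0, 0.0]
ft_force: [-0.0, 0.8, -0.9]
grip_width: 0.0201
grasp_force: 63.1
tool y deg 17.02 tilt [-0.0001 -0.0005] pos [ 0.4753 -0.0438  0.2381] clock 5.5 grip 0.02005003126588461 63.14015865325928
rows [-0.0002  0.0005 -0.0013] [0.001  0.0004 0.0031]
227 clip tool frame pct
 [[-23.8 -21.5 -21. ]
 [-21.8 -20.2 -17.3]
 [ -7.3 -11.8  22.1]
 [ 19.6  12.9  40.5]
 [ 22.7  16.5  42.8]]
jaws [[-23.8 -21.5  25.1]
 [-22.4 -20.8  25.8]
 [ -7.4 -16.3  33.3]
 [ 21.7  15.5  41.2]
 [ 22.7  16.5  42.8]]
seam 93 mean [473.4 -43.5] midextent [473.2 -43. ] len 71.3 dir deg 106.9
seam z [0.1363 0.1447 0.1541]
seam tool frame [[-34.1  -6.1  82.2]
 [-32.9  -5.1  84.2]
 [  1.5  -1.8  93.5]
 [ 34.2   1.8 101.6]
 [ 37.2   3.3 102. ]]
```

View pics/s4.png

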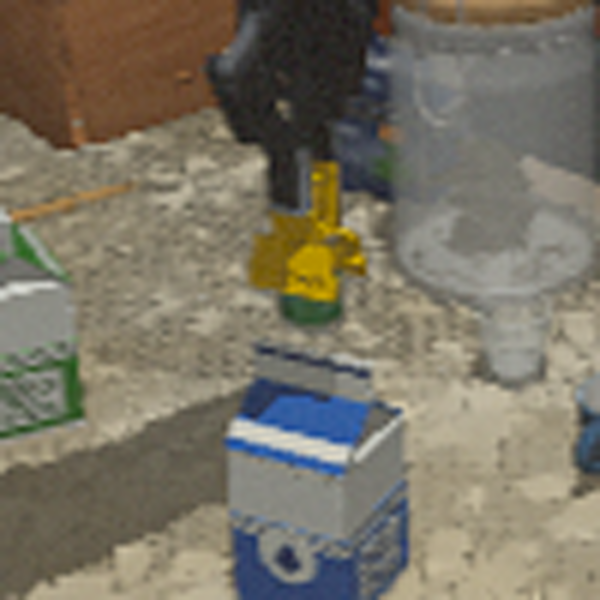

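The clip is centred above the blue seam: jaws at about (310,265), seam from (260,350) to (370,370). I'll descend about 57 mm, shifting 1 mm along the seam.

```bash
python3 -m jog '[[0,0,0,0.001,0.0005,0.015,0.01],[0,0,0,0.001,0.0005,0.03,0.01],[0,0,0,0.001,0.0005,0.04,0.01],[0,0,0,0.001,0.0005,0.047,0.01],[0,0,0,0.001,0.0005,0.053,0.01],[0,0,0,0.001,0.0005,0.057,0.01],[0,0,0,0.001,0.0005,0.057,0.01],[0,0,0,0.001,0.0005,0.057,0.01]]'
python3 rel.py .4753 -.0427 .180 17.1; python3 m.py s5.png
```

```text
clock: 6.55
eef_pos: [0.4754, -0.0418, 0.1816]
tool_rot: [0.594, 0.804, 0.0, 0.0]
ft_force: [0.2, -0.1, 0.0]
grip_width: 0.0198
grasp_force: 63.1
tool y deg 17.09 tilt [ 0.0007 -0.    ] pos [ 0.4754 -0.0418  0.1816] clock 6.55 grip 0.019828387156078108 63.136807680130005
rows [ 0.0006  0.0002 -0.0002] [-0.0008 -0.0004  0.0016]
200 clip tool frame pct
 [[-23.5 -22.1 -19.6]
 [-21.3 -20.  -16.6]
 [ -7.3 -12.8  21.6]
 [ 18.6  12.6  39.6]
 [ 23.8  16.9  41.7]]
jaws [[-23.5 -22.1  25. ]
 [-22.9 -20.4  25.7]
 [ -4.4 -16.9  32.8]
 [ 21.   13.3  40.8]
 [ 23.8  14.4  41.7]]
seam 27 mean [481.5 -65.7] midextent [475.6 -42.8] len 68.8 dir deg 104.3
seam z [0.1375 0.1457 0.1538]
seam tool frame [[-35.3  -5.2  27.3]
 [-34.9  -4.9  28.1]
 [-27.6  -1.5  36. ]
 [ -4.3   3.4  43.8]
 [ 33.5   8.5  44.9]]
```

View pics/s5.png

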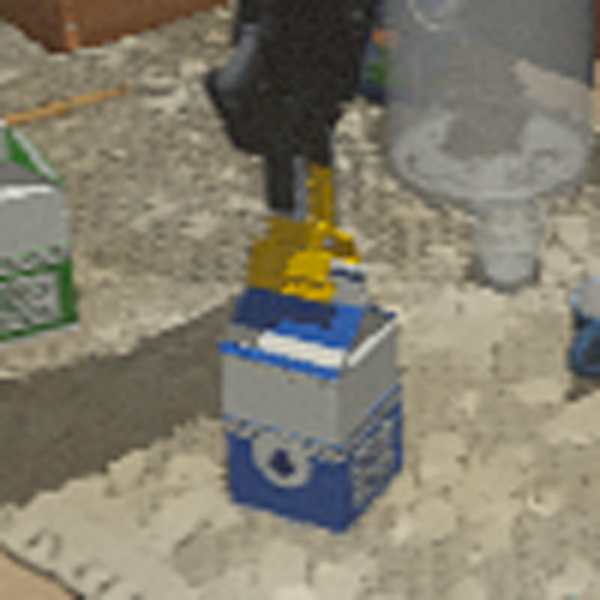

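The jaws straddle the blue seam at about (310,270) with no contact force, reaching about 13 mm below the edge. I'll go 2.5 mm deeper, check and hand in.

```bash
python3 -m jog '[[0,0,0,-0.0005,0,0.0015,0.01],[0,0,0,-0.0005,0,0.0025,0.01],[0,0,0,-0.0005,0,0.0025,0.01],[0,0,0,-0.0005,0,0.0025,0.01]]'
python3 - <<'E'
from h import *
p,d,c=cam("top");X=pts(d,c);Z=X[...,2]
z=np.load("top0.npz")
w=box(190,250,385,450)&(Z<.22);rect(X[w&(Z>.1)&(X[...,0]>.4)],"red")
w=box(205,270,290,350)&(Z<.128);rect(X[w&(Z>.1)],"blue (partly hidden)")
o=get_obs();print(o["ft_force"],o["grip_width"],o["clock"])
if np.linalg.norm(o["ft_force"])<2: print(workorder.job_done())
E
```

```text
clock: 7.1
eef_pos: [0.4753, -0.0423, 0.1788]
tool_rot: [0.594, 0.804, -0.0, -0.0]
ft_force: [0.2, -0.5, -1.1]
grip_width: 0.0202
grasp_force: 63.1
red 850 mean [ 524.4 -272.5  119.7] rect [ 524.3 -274.1] [69.5 70.6] 19.7
blue (partly hidden) 0 mean [nan nan nan] rect [0. 0.] [0. 0.] 0.0
[ 0.20091168 -0.87249199 -0.01516794] 0.01985217301721157 7.15
the job is handed in; nothing more can be done
Noneh.py:14: RuntimeWarning: Mean of empty slice.
  print(name,len(q),"mean",(q.mean(0)*1000).round(1),"rect",np.round(r[0],1),np.round(r[1],1),round(r[2],1))
  ret = um.true_divide(
```

I handed the job in at 7.15 s: the yellow clip is held squeezed open over the middle of the blue carton's seam, its jaws about 15 mm below the edge by estimate, and no contact shows on the wrist force; the red carton has not moved, but the gripper hid the blue carton from the last top-camera check.

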